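Switch off the warming plate and stack the next board on a separator

ROBOT

A 6-joint arm with a two-finger parallel gripper is mounted at the origin on the work surface. World frame = base frame: x ahead of the robot, y to its left, z up, the work surface at z = 0. Lengths are in m, angles in rad, forces in N, time in s.
With the tool pointing down it reaches from about 0.275 to 0.875 m from the base axis. Payload 12.5 kg.
Tool frame: the origin (TCP) lies on the centre line of the jaws, within the pads' length; the fingertips stand r.finger_overhang ahead of it and the grasp point (between the pads) lies 3 mm ahead of it (r.finger_overhang is the distance from the TCP to the fingertips, in m); z points along the fingers, y is the line along which they close (so a half turn about z gives the same grasp; the last joint's range is limited). The gripper opens to 85 mm and grips with 20 to 120 N. Pads are 22 mm wide; open, the fingers measure 114 mm over their backs; the gripper's body (76 mm by 85 mm) begins 54 mm behind the grasp point. The pads swing forward as they close: fully open they stand 13 mm farther back than shut.
Start: joints at [1.188, 0.351, 1.652, -0, 1.139, -0.085], TCP at [0.161, 0.526, 0.231] pointing down, gripper open.
Joint ranges: [-2.75, 2.75], [-0.79, 2.1], [0.01, 2.65], [-1.57, 4.71], [0.07, 3.14], [-2.87, 2.87]. Speed limits (rad/s): [2.22, 2.22, 2.79, 3.14, 3.14, 3.14].

INTERFACE

Orientations are given as a unit quaternion [x, y, z, w].
In Python, from cell import r, optics gives the robot as it stands. The module is installed in compiled form; this text tells all that it offers. Calls block until the motion is done:
- r.move_to(position, orientation): joint-space move of the TCP to a pose.
- r.move_linear(position, rot=None, vel=0.15): straight line of the TCP; rot=None keeps the orientation; vel is the mean speed in m/s.
- r.set_joints(angles): joint-space move.
- r.set_gripper(opening, squeeze=None): opening from 0.0 (shut) to 1.0 (fully open); squeeze is the grip in N (None keeps the last); returns when the fingers have stopped.
- r.sleep(seconds).
- r.inverse_kinematics(position, orientation): joint angles nearest the present ones, or None.
- optics.get_image(name): name is "scene" or "top"; returns a dict with "pixels" (400x640x3 uint8, red, green, blue), "depth" (400x640 float32, m along the optical axis (not along the pixel's ray), 0 where there is no reading), "fx", "fy", "cx", "cy" (pixels), "camera_from_world" (4x4, takes a point from world to camera coordinates). Camera axes: x right, y down, z forward; pixel columns grow to the right and rows downward; lengths in m; the calibration is good to about 2 mm. A picture is of the moment at which its call begins.
A pose or a line that the arm cannot do raises r.PlanningError and nothing moves.
- r.hand_in(): hands the job in; it is judged then, once.
Readings, each from a call of its own:
- r.current_t(): time.
- r.current_q(): joint angles.
- r.current_qvel(): joint speeds.
- r.current_effort(): joint torques, N m.
- r.current_tool_pos(): TCP position.
- r.current_ee_rot(): TCP orientation.
- r.current_contact_force(): force on the tool from outside, world axes, zero at the start.
- r.current_torque(): the same for the moment, N m.
- r.current_opening(): opening from 0.0 (shut) to 1.0 (fully open).
- r.current_finger_force(): force on a finger pad.
Only numpy, scipy, OpenCV 4.12 (cv2) and the standard library are available. Lean on these libraries where they do the work, as an engineer would, in place of code of your own. Each camera call takes 0.05 s, during which the arm holds its last target. There are 200 camera calls.

TASK

The oiled board on the warming plate has dried. First switch the plate off by flipping the isolator's handle over to its other side, and leave it off; then lay the cardboard separator squarely on that board and stack the other board squarely on the separator. Leave the lower board where it lies, and do not disturb the jar or the round coasters.

Things in the scene. Friction and masses are not known exactly. Their poses are not given: they have to be found in the camera images.
- handle (a joint): isolator handle angle in rad: about 1.40 = on (as found, leaning to the isolator's own +x, away from the robot), 0 = off (leaning to the isolator's -x, towards the robot); upright at 0.70. The weighted handle falls to whichever side of upright it is left on and stays there; it moves with about 3 N at the bar
- handle_bar (a point): centre of the handle's black cross-bar, a round bar 16 mm thick and 64 mm long along the isolator's y, on a 12 mm steel stem; 85 mm from the hinge axis
- handle_hinge (a point): middle of the handle's hinge axis, 62 mm above the bench, 2 mm above the top of the isolator box; axes as the isolator's. The handle swings in the isolator's x-z plane; the axis lies along its y
- isolator: fixed grey box 140 (x) x 90 (y) x 60 mm high, carrying the handle on its top; origin at the centre of its underside; it may stand left or right of the plate, turned up to 30 degrees
- plate: warming plate, a fixed low grey case with a steel top, 120 (x) x 180 (y) mm, its flat top 28 mm above the bench; origin at the centre of its underside
- lower_board: dried wooden board 120 (x) x 60 (y) x 18 mm (z) lying flat on the warming plate; origin at the centre of its underside; loose
- next_board: wooden board of the same size, 120 (x) x 60 (y) x 18 mm, flat on the bench between the robot and the plate; origin at the centre of its underside
- separator: stiff corrugated-card separator 120 (x) x 60 (y) x 5 mm, lying on the wooden rest, overhanging it on all sides (12 mm along its long sides); origin at the centre of its underside
- rest: fixed pine block 90 (x) x 36 (y) x 22 mm under the separator; origin at the centre of its underside
- jar: bystander: amber glass jar, 70 mm across, 100 mm high; origin under its centre
- coasters: bystander: pile of round wooden coasters, 90 mm across, 36 mm high; origin under its centre

How it is judged:
By the outcome, as a careful person would: the job done as asked, in the order asked, and still so for the second after the job is handed in, with the robot touching nothing.
It also fails if it takes over 72 s, if anything falls off the work surface, if the arm or the gripper's body presses on something with over 40 N, if the wrist force passes 120 N, or if a joint passes its speed limit or range.

## Working session

There is one attempt and no reset: what is moved stays moved. The work goes in short steps, each a Python script; the robot and the scene stay as the last script left them, time stands still between calls to the robot, and variables do not carry over. Pictures are saved under pics/ and viewed, at most 10 in all, crops included, and the job is handed in when it is done.

```bash
mkdir -p pics; cat > h.py <<'E'
import numpy as np, cv2
from cell import r, optics
def grab(n):
    im=optics.get_image(n); T=np.array(im["camera_from_world"]); d=im["depth"]
    v,u=np.mgrid[:d.shape[0],:d.shape[1]]
    c=np.stack([(u-im["cx"])/im["fx"]*d,(v-im["cy"])/im["fy"]*d,d],-1)
    w=(c-T[:3,3])@T[:3,:3]; w[d==0]=np.nan
    return im,w
E
python3 - <<'E'
from h import *
for n in("scene","top"):
    im,w=grab(n); cv2.imwrite(f"pics/{n}0.png",im["pixels"][:,:,::-1])
    T=np.array(im["camera_from_world"]); print(n,-T[:3,:3].T@T[:3,3],im["fx"],np.nanmin(w[...,2]))
    np.savez(n+"0",p=im["pixels"],w=w)
print(r.finger_overhang,r.current_t(),r.current_ee_rot())
E
```

```text
scene [ 1.06619431 -0.79470138  0.96238146] 485.4238574597914 -0.7750766937787915
top [ 0.48884479 -0.01257297  1.13937868] 379.00249853451805 -0.7694171044761289
0.022 0.1 [ 1.48356091e-01  9.88933869e-01 -5.06539991e-04 -1.26386524e-04]
```

View pics/scene0.png

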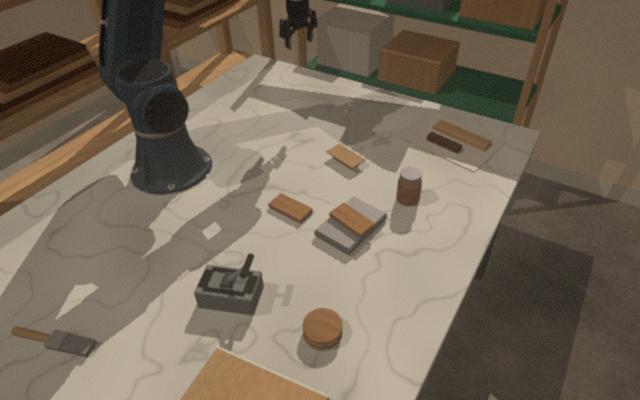

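View pics/top0.png

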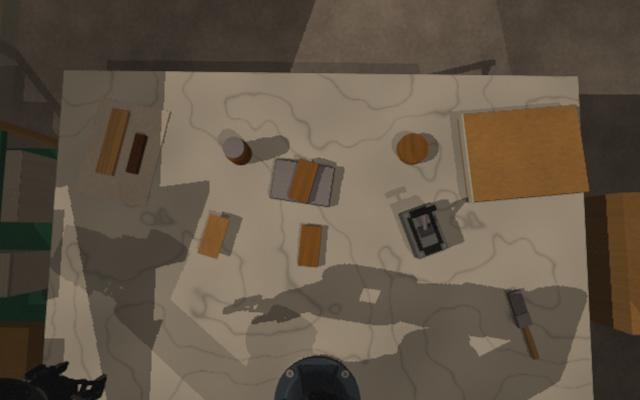

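The scene view shows the isolator at (230,287) with its handle leaning away, next_board at (290,208), plate and lower board at (351,220), separator at (346,157), jar at (408,187) and coasters at (322,328). In the top view, the separator is at (213,235), next_board at (311,245), the plate and board at (304,181), and the isolator at (425,228).

```bash
cat >> h.py <<'E'
def rect(w,m,zt):
    """centre (mean xy), long-axis angle, and extents of mask's largest blob using world points"""
    n,l,s,c=cv2.connectedComponentsWithStats(m.astype(np.uint8)); k=1+s[1:,4].argmax()
    q=w[l==k]; q=q[np.isfinite(q[:,2])]
    (cx,cy),(a,b),t=cv2.minAreaRect((q[:,:2]*1000).astype(np.float32))
    if a<b: a,b,t=b,a,t+90
    t=(t+90)%180-90
    return np.round(q[:,:2].mean(0),4),np.round([cx/1e3,cy/1e3],4),round(t,1),np.round([a,b],0),np.round(np.nanmedian(q[:,2]),4),len(q)
def win(w,u,v,d=45):
    m=np.zeros(w.shape[:2],bool); m[v-d:v+d,u-d:u+d]=1; return m
def brown(p):
    p=p.astype(int); return (p[...,0]-p[...,2])>45
E
python3 - <<'E'
from h import *
for n,L in(("top",dict(sep=(213,235),next=(311,245),low=(304,180),plate=(304,182),iso=(425,228),jar=(237,150),coast=(412,148))),("scene",dict(sep=(346,157),next=(290,208),low=(351,220),plate=(351,224),iso=(230,287)))):
    f=np.load(n+"0.npz"); w,p=f["w"],f["p"]; z=w[...,2]; print(n, "bench z",np.nanmedian(z[200:300,250:400]))
    band=dict(sep=(.022,.032),next=(.012,.024),low=(.04,.052),plate=(.022,.034),iso=(.053,.064),jar=(.09,.11),coast=(.03,.042))
    for k,(u,v) in L.items():
        a,b=band[k]; m=win(w,u,v,40 if n=="top" else 32)&(z>a)&(z<b)
        if k=="low": print("low colour",rect(w,win(w,u,v,40)&brown(p)&(z>.036)&(z<.06),0))
        print(k,rect(w,m,0))
    u,v=L["iso"]; m=win(w,u,v,50)&(z>.075)&(z<.2); print("handle",np.round(w[m].mean(0),3),np.round(w[m].max(0),3),m.sum())
    mm=m&(z>.115); print(np.round(w[mm].mean(0),3),np.round(w[mm].min(0),3),np.round(w[mm].max(0),3),mm.sum())
E
python3 - <<'E'
from h import *
o=[]
for n,u,v in(("top",425,228),("scene",230,280)):
    p=np.load(""+n+"0.npz")["p"][v-40:v+40,u-50:u+50,::-1]; o.append(cv2.resize(p,None,fx=4,fy=4,interpolation=2))
cv2.imwrite("pics/crop1.png",np.hstack(o))
E
```

```text
top bench z 0.0011302128172497729
sep (array([0.4686, 0.3057]), array([0.4687, 0.3059]), -16.2, array([120.,  62.]), np.float64(0.0277), 850)
next (array([0.4426, 0.0255]), array([0.4428, 0.0256]), -4.8, array([120.,  60.]), np.float64(0.0188), 830)
low colour (array([0.6317, 0.0467]), array([0.6322, 0.0465]), -15.0, array([118.,  59.]), np.float64(0.047), 806)
low (array([0.6323, 0.0456]), array([0.6329, 0.0458]), -15.0, array([120.,  60.]), np.float64(0.0469), 833)
plate (array([0.6369, 0.1065]), array([0.6353, 0.0906]), -7.6, array([120.,  98.]), np.float64(0.0288), 826)
iso (array([ 0.4865, -0.3008]), array([ 0.4917, -0.3025]), 20.6, array([140.,  91.]), np.float64(0.0611), 1001)
jar (array([0.7156, 0.2384]), array([0.7163, 0.2384]), 45.7, array([60., 59.]), np.float64(0.1008), 389)
coast (array([ 0.7346, -0.2771]), array([ 0.7345, -0.2775]), 80.6, array([88., 88.]), np.float64(0.0366), 716)
handle [ 0.528 -0.287  0.116] [ 0.561 -0.252  0.139] 245
[ 0.542 -0.282  0.133] [ 0.525 -0.313  0.116] [ 0.561 -0.252  0.139] 155
scene bench z 0.0008174261416586671
sep (array([0.4673, 0.3052]), array([0.4658, 0.3065]), -16.6, array([125.,  66.]), np.float64(0.0267), 449)
next (array([0.4432, 0.0244]), array([0.4403, 0.0263]), -3.7, array([122.,  64.]), np.float64(0.0179), 633)
low colour (array([0.6314, 0.045 ]), array([0.6305, 0.0477]), -15.8, array([120.,  65.]), np.float64(0.0458), 694)
low (array([0.6328, 0.0444]), array([0.6312, 0.0473]), -14.4, array([122.,  65.]), np.float64(0.0457), 722)
plate (array([ 0.6212, -0.0085]), array([ 0.6195, -0.0056]), -7.8, array([120.,  70.]), np.float64(0.0277), 750)
iso (array([ 0.4951, -0.3074]), array([ 0.49  , -0.3019]), 21.9, array([141.,  94.]), np.float64(0.0608), 1383)
handle [ 0.531 -0.289  0.119] [ 0.559 -0.25   0.138] 276
[ 0.542 -0.285  0.132] [ 0.523 -0.313  0.115] [ 0.559 -0.25   0.138] 191
```

View pics/crop1.png

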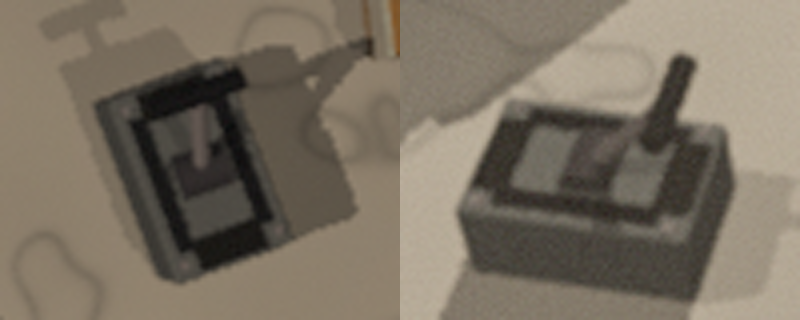

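The crop shows the black bar at crop (190,90), on the isolator's far end, which agrees with a measured yaw of about 20.6° and a bar reach of 54 mm. Next I flip the handle, then measure how far the fingertips reach at a 60 mm opening.

```bash
cat >> h.py <<'E'
def q(deg):
    a=np.radians(deg)/2; return [np.cos(a),np.sin(a),0,0]
E
python3 - <<'E'
from h import *
u=np.array([np.cos(np.radians(20.8)),np.sin(np.radians(20.8))]); c=np.array([.4912,-.302])
def P(d,tip): return [*(c+u*d),tip+.022]
r.set_gripper(0.0,20)
r.move_to(P(.1,.24),q(20.8)); print(r.current_t())
r.move_linear(P(.1,.119),vel=.2)
for d,z in((.066,.121),(.035,.131),(.0,.138),(-.006,.138)):
    r.move_linear(P(d,z),vel=.1); print(d,np.round(r.current_contact_force(),1))
r.sleep(.2)
r.move_linear(P(0,.23),vel=.2)
r.set_gripper(60/85)
r.move_to([.40,-.02,.25],q(175)); r.sleep(.2)
im,w=grab("scene"); z=w[...,2]
m=(abs(w[...,0]-.40)<.05)&(abs(w[...,1]+.02)<.09)&(z>.15)&(z<.35)
print("tip",np.nanmin(z[m]),np.percentile(z[m],[.5,1,2,5]),r.current_tool_pos(),r.current_opening(),r.current_t())
n,l,s,cc=cv2.connectedComponentsWithStats((m&(z<.26)).astype(np.uint8))
for k in range(1,n):
    if s[k,4]>8: qq=w[l==k]; print(s[k],np.round(qq.min(0),4),np.round(qq.max(0),4))
im2,w2=grab("top"); m=win(w2,425,228,50)&(w2[...,2]>.115)&(w2[...,2]<.2); print("bar",w2[m].mean(0),m.sum())
cv2.imwrite("pics/scene1.png",im["pixels"][:,:,::-1])
E
```

```text
4.0167
0.066 [-0.1 -0.3 -1.4]
0.035 [ 0.7 -0.4  0.3]
0.0 [-0.7  0.1 -1. ]
-0.006 [-0.1 -0.4  0.3]
tip 0.2544466027011845 [0.25645654 0.25739474 0.26143449 0.26676715] [ 0.40006347 -0.02014055  0.249968  ] 0.7046520073214981 10.0833
bar [ 0.54178054 -0.28242924  0.13270741] 159
```

View pics/scene1.png

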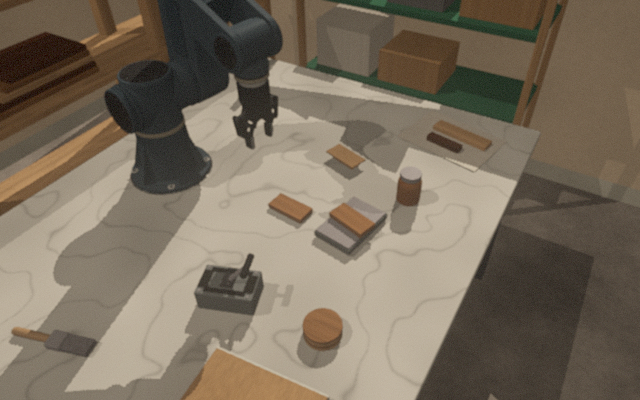

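The handle still leans away at (248,265), so the push missed. The fingertips, at (250,145) and (268,135), appear higher than I assumed, so I'll check that.

```bash
python3 - <<'E'
from h import *
im,w=grab("scene"); T=np.array(im["camera_from_world"])
def proj(p):
    c=T[:3,:3]@np.array(p)+T[:3,3]; return [round(im["fx"]*c[0]/c[2]+im["cx"],1),round(im["fy"]*c[1]/c[2]+im["cy"],1)],c[2]
p=r.current_tool_pos()
print(r.finger_overhang, proj(p), proj([p[0],p[1],p[2]-.022]),proj([p[0],p[1]+.03,p[2]-.022]),proj([p[0],p[1]-.03,p[2]-.022]),proj([p[0],p[1]-.03,p[2]]))
img=im["pixels"][70:160,210:310,::-1]
cv2.imwrite("pics/crop2.png",cv2.resize(img,None,fx=6,fy=6,interpolation=2))
print(np.round(im["depth"][124:150:2,240:280:3],2))
E
```

```text
0.022 ([np.float64(260.6), np.float64(144.0)], np.float64(1.226262952826124)) ([np.float64(261.5), np.float64(151.0)], np.float64(1.240946521392809)) ([np.float64(268.4), np.float64(145.1)], np.float64(1.260020935475934)) ([np.float64(254.4), np.float64(157.2)], np.float64(1.221872107309684)) ([np.float64(253.4), np.float64(150.1)], np.float64(1.207188538742999))
[[1.11 1.12 1.16 1.16 1.15 1.15 1.75 1.75 1.22 1.22 1.21 1.75 1.74 1.75]
 [1.12 1.13 1.16 1.16 1.15 1.15 1.74 1.74 1.23 1.22 1.21 1.74 1.73 1.73]
 [1.13 1.13 1.17 1.73 1.16 1.16 1.73 1.73 1.23 1.22 1.21 1.73 1.73 1.72]
 [1.13 1.13 1.14 1.72 1.16 1.72 1.72 1.72 1.72 1.23 1.22 1.23 1.72 1.72]
 [1.15 1.14 1.14 1.16 1.17 1.71 1.71 1.71 1.71 1.23 1.23 1.71 1.7  1.71]
 [1.15 1.14 1.14 1.16 1.16 1.7  1.7  1.71 1.7  1.24 1.23 1.69 1.7  1.7 ]
 [1.16 1.14 1.15 1.16 1.16 1.69 1.7  1.7  1.7  1.69 1.23 1.69 1.69 1.69]
 [1.69 1.15 1.16 1.17 1.17 1.68 1.69 1.68 1.68 1.69 1.68 1.68 1.69 1.68]
 [1.68 1.68 1.18 1.17 1.18 1.67 1.67 1.67 1.68 1.67 1.68 1.68 1.67 1.68]
 [1.67 1.67 1.18 1.18 1.18 1.67 1.67 1.66 1.67 1.66 1.66 1.66 1.66 1.66]
 [1.67 1.66 1.19 1.18 1.19 1.66 1.66 1.66 1.65 1.65 1.65 1.66 1.66 1.65]
 [1.64 1.64 1.65 1.19 1.19 1.65 1.65 1.65 1.65 1.65 1.65 1.65 1.65 1.65]
 [1.64 1.64 1.64 1.2  1.2  1.2  1.64 1.65 1.64 1.64 1.64 1.64 1.64 1.64]]
```

View pics/crop2.png

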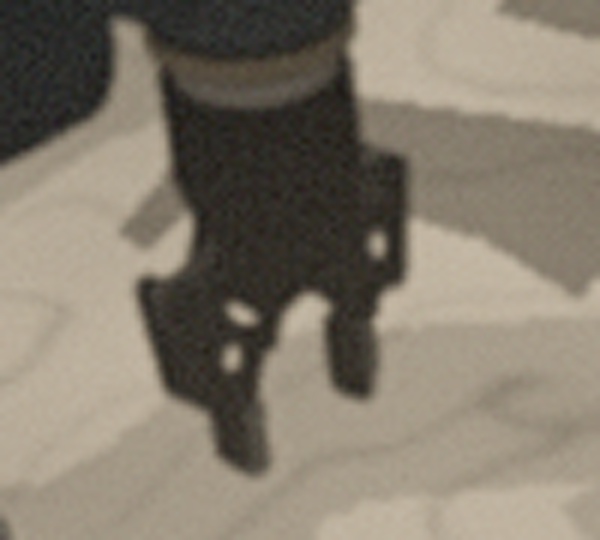

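The tips sit roughly at TCP height, about 22 mm higher than stated. A gentle touch on empty bench will settle it, once at a 60 mm opening and once shut.

```bash
python3 - <<'E'
from h import *
x,y=.40,-.12
for op,z0 in((60/85,.035),(0.0,.035)):
    r.move_linear([x,y,.04],vel=.25); r.set_gripper(op); r.sleep(.1)
    f0=r.current_contact_force()[2]; z=z0
    while z>-.016:
        r.move_linear([x,y,z],vel=.06); f=r.current_contact_force()[2]-f0
        if abs(f)>4: break
        z-=.002
    print(op,"touch cmd",z,"actual",r.current_tool_pos()[2],"f",f,r.current_opening(),r.current_t())
    r.move_linear([x,y,.04],vel=.25)
E
```

```text
0.7058823529411765 touch cmd -0.007000000000000013 actual -0.005866561618536673 f 30.506728911135895 0.704543447134614 17.0833
0.0 touch cmd -0.001000000000000013 actual -0.0005892360996838757 f 11.74009146769693 -0.00028156253867906187 23.125
```

Measured: the tip is at TCP z + 5.5 mm with a 60 mm opening, and at about TCP z when shut. I'll flip the handle again with that.

```bash
python3 - <<'E'
from h import *
u=np.array([np.cos(np.radians(20.8)),np.sin(np.radians(20.8))]); c=np.array([.4912,-.302])
def P(d,tip): return [*(c+u*d),tip]
r.move_linear([.42,-.13,.18],vel=.3)
r.move_to(P(.1,.175),q(20.8))
r.move_linear(P(.1,.117),vel=.2)
for d,z in((.06,.12),(.03,.131),(.0,.137),(-.008,.137)):
    r.move_linear(P(d,z),vel=.12); print(d,np.round(r.current_contact_force(),1))
r.move_linear(P(0,.2),vel=.3)
r.set_gripper(1.0)
im2,w2=grab("top"); w=w2; m=(abs(w[...,0]-.49)<.1)&(abs(w[...,1]+.30)<.06)&(w[...,2]>.115)&(w[...,2]<.145); print("bar",w2[m].mean(0) if m.any() else 0,m.sum(),r.current_t())
a=win(w2,304,180,40)&(w2[...,2]>.04)&(w2[...,2]<.052); print(rect(w2,a,0))
E
```

```text
0.06 [ 3.  -0.3  2.5]
0.03 [ 0.3 -0.6 -0.3]
0.0 [ 0.2 -0.3 -0.2]
-0.008 [-0.9 -0.6 -0. ]
bar [ 0.43629594 -0.29028885  0.13278525] 1 29.475
(array([0.6327, 0.0455]), array([0.633 , 0.0458]), -15.4, array([120.,  60.]), np.float64(0.0468), 835)
```

```bash
cat >> h.py <<'E'
def pick(c,yaw,z,sq,via):
    r.move_to([c[0],c[1],via],q(yaw)); r.move_linear([c[0],c[1],z],vel=.2)
    r.set_gripper(.5,sq); print("grip",r.current_opening(),r.current_finger_force())
    r.move_linear([c[0],c[1],.09],vel=.2)
E
python3 - <<'E'
from h import *
pick((.4685,.3058),163.6,.015,25,.075)
print(r.current_opening(),r.current_t())
g=(.6325,.0458)
r.move_to([*g,.075],q(164.8)); r.move_linear([*g,.041],vel=.1); r.sleep(.1)
print(np.round(r.current_contact_force(),1))
r.set_gripper(1.0); r.move_linear([*g,.09],vel=.25)
r.move_to([.4427,.0256,.09],q(175.2))
im,w=grab("top"); z=w[...,2]; np.savez("top2",p=im["pixels"],w=w); im,v=grab("scene"); np.savez("scene2",p=im["pixels"],w=v)
for n,a in (("sep",win(w,304,180,40)&(z>.047)&(z<.058)),("low",win(w,304,180,40)&(z>.04)&(z<.047)),("restsep",win(w,213,235,40)&(z>.017)&(z<.032)),("bar",win(w,425,228,45)&(z>.115)&(z<.145))):
    if a.any(): print(n,rect(w,a,0))
z=v[...,2]; a=win(v,351,220,32)&(z>.046)&(z<.06); print(rect(v,a,0))
cv2.imwrite("pics/scene2.png",im["pixels"][100:320,180:430,::-1].repeat(2,0).repeat(2,1)); print(r.current_t())
E
```

```text
grip 0.6926882535503766 25.77262669801712
0.6925707139699803 33.025
[-1.4  2.1  2.9]
sep (array([0.6312, 0.0454]), array([0.6315, 0.0454]), -15.4, array([120.,  60.]), np.float64(0.0521), 848)
low (array([0.6947, 0.0422]), array([0.6947, 0.0422]), 0.0, array([0., 0.]), np.float64(0.0427), 1)
restsep (array([0.4688, 0.3072]), array([0.4693, 0.3076]), -17.4, array([90., 37.]), np.float64(0.0225), 393)
bar (array([ 0.4423, -0.3199]), array([ 0.4452, -0.3193]), -68.9, array([63., 26.]), np.float64(0.1336), 171)
(array([0.631 , 0.0449]), array([0.6288, 0.0473]), -15.8, array([126.,  65.]), np.float64(0.0507), 751)
36.4083
```

View pics/scene2.png

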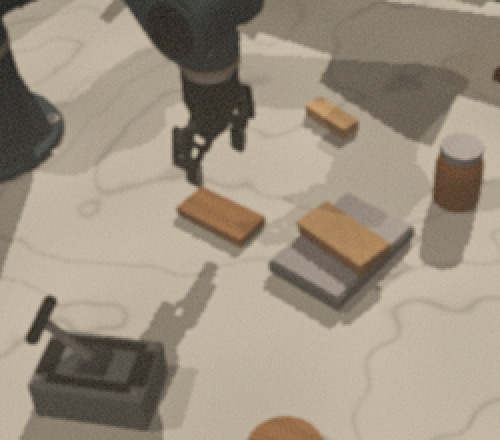

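The handle is over on the off side at (45,320). The separator lies flush on the lower board at (345,237), within about 1.5 mm. Next I stack the second board.

```bash
python3 - <<'E'
from h import *
pick((.4427,.0256),175.3,-.0015,40,.07)
print(r.current_opening())
g=(.6327,.0457)
r.move_to([*g,.09],q(164.7)); r.move_linear([*g,.0507],vel=.08); r.sleep(.1)
print(np.round(r.current_contact_force(),1))
r.set_gripper(1.0); r.move_linear([*g,.13],vel=.2)
r.move_to([.38,.1,.25],q(175)); r.sleep(.2)
im,w=grab("top"); z=w[...,2]
for n,a in (("top",win(w,304,180,40)&(z>.062)&(z<.078)),("bar",win(w,425,228,45)&(z>.115)&(z<.145)),("jar",win(w,237,150)&(z>.09)&(z<.11)),("coast",win(w,412,148,40)&(z>.03)&(z<.042))):
    if a.any(): print(n,rect(w,a,0))
im,v=grab("scene")
cv2.imwrite("pics/scene3.png",cv2.resize(im["pixels"][170:270,290:440,::-1],None,fx=5,fy=5,interpolation=2)); print(r.current_t())
E
```

```text
grip 0.6904464056861823 41.020667552948
0.690784960722621
[-8.6 -1.5 12. ]
top (array([0.6302, 0.0444]), array([0.631 , 0.0446]), -15.1, array([120.,  60.]), np.float64(0.0699), 884)
bar (array([ 0.4425, -0.3201]), array([ 0.4468, -0.3197]), -69.5, array([64., 28.]), np.float64(0.1334), 171)
jar (array([0.7158, 0.2384]), array([0.7165, 0.2385]), 2.8, array([61., 59.]), np.float64(0.1009), 388)
coast (array([ 0.7347, -0.2772]), array([ 0.7345, -0.2766]), -89.7, array([88., 87.]), np.float64(0.0367), 712)
42.0167
```

View pics/scene3.png

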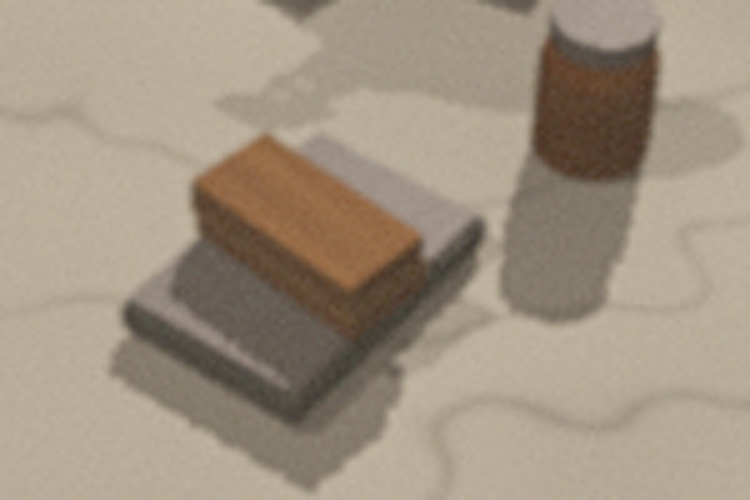

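The stack at (310,225) is square and flush with even sides. The handle is off, and the jar and coasters haven't moved.

```bash
python3 -c "
from h import *
print(r.hand_in())"
```

```text
the job is handed in; nothing more can be done
None
```

The plate was switched off first and stays off; the separator and the second board are stacked squarely on the dried board (within about 2 mm by camera), the jar and coasters haven't moved, and I handed the job in at about 42 s on the robot's clock.

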